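Release the sprung hatch of a bolted-down beam enclosure

TASK

Open the hatch of the small grey beam enclosure so that the lens cube inside can be inspected: slide the red safety catch fully across towards the green button, then press the green button gently straight down until the latch lets go, and let the sprung hatch swing fully open by itself without ever touching it. Never push on any part of the enclosure with more than about 12 N, and do not disturb the small objects standing beside it.

Things in the scene. Friction and masses are not known exactly. Their poses are not given: they have to be found in the camera images.
- enclosure: grey metal box bolted down, 112 (x) x 90 (y) x 54 mm high, foot lugs to 66 mm from its middle in x. Origin: centre of the underside; its -x end points to the robot's right (yaw 0.9 to 1.4). x = -56 to -12 mm is the aluminium latch deck, flat at z = 54 mm, with the red catch (+y side) and green button (-y side); the dark hatch covers x = -11 to +56 mm. A black lens cube is inside.
- button_seat (a point): deck surface on the axis of the green button, at (-34,-20,54) mm in the enclosure's frame. The button, a 19 mm wide upright cylinder, is screwed to an unmeasured height: its top is 7 to 22 mm above this point. It springs down at most 5 mm: 1.5 N starts it, 5 N at 3.5 mm frees the hatch, 6 N at 5 mm meets a hard stop. With the catch not slid across it is blocked after 1 mm.
- catch (a joint): travel (m) of the red safety catch, a block 12 (x) x 10 (y) mm standing 12.5 mm above the deck; at 0 its centre is at (-34,+26) mm in the enclosure's frame. It slides along the enclosure's -y, towards the button, to a hard stop at 0.016. Starts at 0 to 0.003 (locked); the button is free beyond 0.0115. Slides at about 2.5 N and stays where left.
- hatch (a joint): opening angle (rad): 0 shut, 1.5 fully open (stop). Dark plate 67 x 89 x 4 mm with orange window, flush with the deck when shut, hinged at its edge farthest from the deck, at x = 56, z = 52 mm of the enclosure; the edge by the deck swings up and away from the deck. Held by the latch; once released its own spring opens it in about 1.5 s and holds it there.
- hatch_edge (a point): middle of the hatch's free edge (the edge next to the deck), on its upper face
- lens_cube: loose bystander: black lens cube, 24 x 24 x 27 mm, origin at the centre of its underside; stands on the table off the enclosure's -x end
- ipa_bottle: loose bystander: small brown bottle with white cap, 22 mm diameter, 44 mm high, origin at the centre of its underside; stands on the table on the enclosure's +y side
- spacers: loose bystander: stack of metal spacers, 16 mm diameter, 29 mm high, origin at the centre of its underside; stands on the table by the enclosure's -y side

How it is judged (in metres and radians):
On the way, in this order (a step that is already met when the one before it is completed fails the run):
1. the safety catch is slid across (beyond 11.5 mm) with the hatch still shut (value of joint catch above 0.0115 m and value of joint hatch below 0.04 rad), for 0.1 s.
2. the latch is released and the hatch has started to open (value of joint hatch above 0.08 rad).
3. the hatch has swung fully open (value of joint hatch above 1.4 rad), for 0.1 s.
At the end, for the whole second after the job is handed in: the hatch stands open beyond 1.4 rad and at rest, and the catch is still slid across beyond 11.5 mm (value of joint hatch above 1.4 rad and velocity of joint hatch below 0.1 rad/s and value of joint catch above 0.0115 m); the robot touches nothing.
It fails at once if the robot touches the hatch (more than 0.5 N) (contact force between any of the fingers, the arm and hatch above 0.5 N).
It fails at once if the robot pushes on the enclosure or any part of it with more than 12 N (contact force between any of the fingers, the arm and enclosure above 12 N).
It fails at once if a bystander is moved by more than 15 mm (distance of any of lens_cube, ipa_bottle, spacers from where it was at the start of the episode above 0.015 m).
It also fails if it takes over 43 s, if anything falls off the work surface, if the arm or the gripper's body presses on something with over 40 N, if the wrist force passes 120 N, or if a joint passes its speed limit or range.

ROBOT

A 6-joint arm with a two-finger parallel gripper is mounted at the origin on the work surface; the furniture and walls round the work are solid. World frame = base frame: x ahead of the robot, y to its left, z up, the work surface at z = 0. Lengths are in m, angles in degrees, forces in N, time in s.
With the tool pointing down it reaches from about 0.3 to 0.75 m from the base axis. Payload 8.5 kg.
Tool frame: the origin (TCP) lies on the centre line of the jaws, within the pads' length; the fingertips stand 19 mm ahead of it and the grasp point (between the pads) is the TCP; z points along the fingers, y is the line along which they close (so a half turn about z gives the same grasp; the last joint's range is limited). The gripper opens to 85 mm and grips with 20 to 120 N. Pads are 22 mm wide; open, the fingers measure 114 mm over their backs; the gripper's body (76 mm by 85 mm) begins 54 mm behind the grasp point. The pads swing forward as they close: fully open they stand 13 mm farther back than shut.
Start: joints at [51.549, 21.807, 74.336, -0, 83.858, -12.336], TCP at [0.242, 0.494, 0.212] pointing down, gripper open.
Joint ranges: [-178.18, 178.18], [-50.72, 133.34], [12.68, 142.11], [-81.47, 261.47], [9.98, 163.14], [-165.26, 165.26]. Speed limits (degrees/s): [136.94, 136.94, 180, 180, 180, 180].

INTERFACE

Orientations are given as [roll, pitch, yaw] about the fixed x, y, z axes, in that order (R = Rz(yaw) Ry(pitch) Rx(roll)).
In Python, from cell import r gives the robot as it stands. The module is installed in compiled form; this text tells all that it offers.
- The arm moves only by the shell command python3 -m inch 'ROWS'. ROWS is JSON, a list of rows, each a list of 3 entries, a list of its own where there are three numbers: the shift along the tool's x, y, z in cm, then the turn about the tool's z in rad, then the opening, from -1 (shut) to 1 (fully open), so that 0 is half open. A call has 1 to 20 rows; each row is the pose to reach, as a shift and turn from the pose commanded when the call began, along the tool's axes at that moment; what a row does not reach only later rows make up. A row lasts 1/8 s, in which the tool goes at most 62.5 mm and 10.7 degrees, less where a joint would pass 70% of its speed; a pose out of reach is approached as far as the arm can. A call with a gripper value outside its range is refused whole. The fingers move at their own pace and stop on an object; the grip force is fixed at half the most. Time passes only in rows, so rows that repeat a pose let the fingers close. It gives the time, the measured TCP pose, the force, the opening and the grip force at its end, in the units of the state.
- r.read_state(): the state, without advancing time (a new reading comes with each control period).
- r.camera(name): name is "side" or "top" or "wrist"; returns (picture, depth): 420x560x3 uint8, blue, green, red; 420x560 float32, m along the optical axis (not along the pixel's ray), 0 where there is no reading.
- r.camera_info(name): a dict with "mtx" (3x3 intrinsics, pixels), "k1" (the pictures are not rectified: a ray, as slopes to the right and down, at radius r is drawn at 1 + k1 r^2 times it, then the intrinsics apply), "R" (3x3) and "t" (3): a world point X has camera coordinates R X + t. Camera axes: x right, y down, z forward; pixel columns grow to the right and rows downward; lengths in m; the calibration is good to about 2 mm. A picture is of the moment at which its call begins: read the wrist's pose just before it. camera_info takes no time and is no camera call; for the wrist camera it gives the pose at the moment of the call.
- r.sign_off(): hands the job in; it is judged then, once.
The state is a dict: "time": time; "joints": joint angles; "joint_velocities": joint speeds; "joint_torque": joint torques, N m; "position": TCP position; "tcp_rot": TCP orientation; "ft_force": force on the tool from outside, world axes, zero at the start; "wrist_torque": the same for the moment, N m; "opening": finger opening in m; "gripper_force": force on a finger pad.
Only numpy, scipy, OpenCV 4.12 (cv2) and the standard library are available. Lean on these libraries where they do the work, as an engineer would, in place of code of your own. Each camera call takes 0.05 s, during which the arm holds its last target. There are 200 camera calls.

## Working session

There is one attempt and no reset: what is moved stays moved. The work goes in short steps, Python scripts to look and compute and a shell command to move; the robot and the scene stay as the last step left them, time stands still between calls to the robot, and variables do not carry over. Pictures are saved under pics/ and viewed, at most 10 in all, crops included, and the job is handed in when it is done.

```bash
mkdir -p pics; python3 - <<'E'
from cell import r
import numpy as np,cv2
print(r.read_state())
for n in("top","side"):
    p,d=r.camera(n); i=r.camera_info(n); cv2.imwrite(f"pics/{n}0.png",p); np.savez(f"{n}0.npz",p=p,d=d,**i); print(n,i)
E
```

```text
{'time': 0.0, 'joints': array([ 5.15505371e+01,  2.18418301e+01,  7.43861565e+01,  3.03447202e-04,
        8.38582183e+01, -1.23342815e+01]), 'joint_velocities': array([ 0.0307575 , -0.08506833, -0.03448802, -0.04870553,  0.04478613,
        0.00082363]), 'joint_torque': array([-8.54212467e-04, -4.48461592e+01, -2.31277013e+01, -1.84098913e-04,
        4.74333516e-03, -2.23909808e-05]), 'position': array([0.24187563, 0.49359302, 0.21139567]), 'tcp_rot': array([-1.79915849e+02, -1.87093283e-02,  1.53884772e+02]), 'ft_force': array([-0.1005805 , -0.07472143, -0.90114677]), 'wrist_torque': array([ 0.00051292, -0.0483916 ,  0.0536909 ]), 'gripper_force': 0.0, 'opening': 0.08515188774524739}
top {'mtx': array([[508.86098519,   0.        , 276.67063851],
       [  0.        , 508.86098519, 206.83468578],
       [  0.        ,   0.        ,   1.        ]]), 'k1': -0.1215806978242349, 'R': array([[ 0.00695307, -0.99988014,  0.01383322],
       [-0.99634084, -0.00810558, -0.08508369],
       [ 0.08518562, -0.01319101, -0.99627778]]), 't': array([0.35632384, 0.48612141, 0.87011056])}
side {'mtx': array([[520.78850984,   0.        , 276.56116125],
       [  0.        , 520.78850984, 216.07264293],
       [  0.        ,   0.        ,   1.        ]]), 'k1': 0.015423581162517498, 'R': array([[-0.92044123, -0.39087982, -0.00095324],
       [-0.21759188,  0.51440678, -0.82948143],
       [ 0.3247179 , -0.76328149, -0.55853348]]), 't': array([ 0.57638539, -0.02378396,  1.0093309 ])}
```

View pics/top0.png

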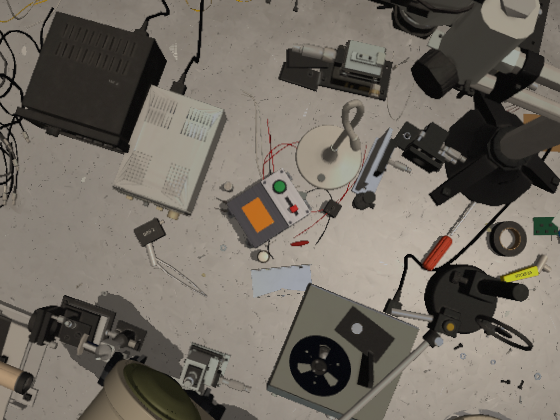

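View pics/side0.png

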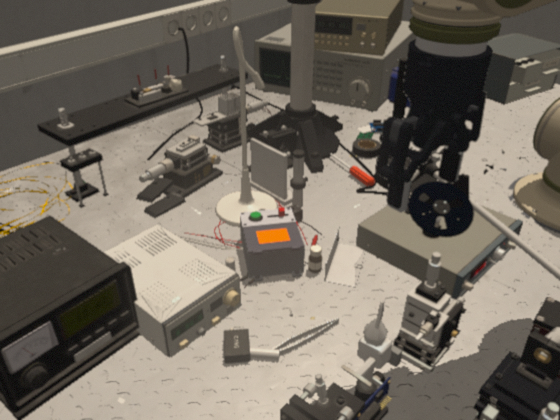

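The top view shows the enclosure around (265,208), with the green button at (279,187) and the red catch at (292,209). A lamp with a gooseneck stands near (330,155). In the side view the button is at (256,216) and the catch at (282,211).

```bash
cat > h.py <<'E'
import numpy as np,cv2
def load(n): return dict(np.load(n+".npz"))
def dist(i): return np.array([i["k1"],0,0,0,0.])
def ray(i,uv):
    u=cv2.undistortPoints(np.array(uv,float).reshape(-1,1,2),i["mtx"],dist(i),None,None,None) if 0 else cv2.undistortPoints(np.array(uv,float).reshape(-1,1,2),i["mtx"],dist(i))
    u=u.reshape(-1,2); return -i["R"].T@i["t"], np.c_[u,np.ones(len(u))]@i["R"]
def onz(i,uv,z):
    c,d=ray(i,uv); return c+d*((z-c[2])/d[:,2])[:,None]
def bydepth(i,uv,dep):
    c,d=ray(i,uv); return c+d*np.asarray(dep)[:,None]
def cloud(i):
    v,u=np.mgrid[0:420,0:560]; P=bydepth(i,np.c_[u.ravel(),v.ravel()],i["d"].ravel()); P[i["d"].ravel()==0]=np.nan
    return P.reshape(420,560,3)
def proj(i,X):
    return cv2.projectPoints(np.array(X,float).reshape(-1,1,3),cv2.Rodrigues(i["R"])[0],i["t"],i["mtx"],dist(i))[0].reshape(-1,2)
def mask(p,c):
    h=cv2.cvtColor(p,cv2.COLOR_BGR2HSV); lo,hi={"g":((50,100,40),(90,255,255)),"o":((8,180,120),(18,255,255)),"r":((0,150,80),(6,255,255))}[c]
    m=cv2.inRange(h,lo,hi)
    if c=="r": m|=cv2.inRange(h,(172,150,80),(180,255,255))
    return m
E
python3 - <<'E'
from h import *
np.set_printoptions(precision=4,suppress=True)
for n,w in(("top0",(220,310,165,260)),("side0",(230,330,190,290))):
    i=load(n);C=cloud(i)
    for c in "gor":
        m=mask(i["p"],c); k,l,s,ce=cv2.connectedComponentsWithStats(m)
        for j in range(1,k):
            if s[j,4]>15 and w[0]<ce[j][0]<w[1] and w[2]<ce[j][1]<w[3]:
                P=C[l==j]; print(n,c,s[j],ce[j],"med",np.nanmedian(P,0),"zpct",np.nanpercentile(P[:,2],[10,50,90,98]))
    if n=="top0":
        print("tallest cells near, height map (cm), 2cm grid x 0.36..0.70 down, y 0.52..0.10")
        P=C.reshape(-1,3);P=P[~np.isnan(P[:,2])]
        for x in np.arange(.70,.30,-.02):
            print("%.2f"%x,*["%3d"%(100*np.max(np.r_[-.01,P[(abs(P[:,0]-x)<.01)&(abs(P[:,1]-y)<.01),2]])) for y in np.arange(.56,.10,-.02)])
    x0,x1,y0,y1=(200,380,80,270) if n=="top0" else (190,340,170,300)
    cv2.imwrite(f"pics/{n}c.png",cv2.resize(i["p"][y0:y1,x0:x1],None,fx=3 if n=="top0" else 4,fy=3 if n=="top0" else 4,interpolation=2))
E
```

```text
top0 g [274 181  11  12 105] [279.1333 186.1905] med [0.5144 0.3569 0.0614] zpct [0.0579 0.0614 0.0634 0.0646]
top0 o [242 198  32  34 581] [257.3098 214.4509] med [0.4666 0.3931 0.0543] zpct [0.0524 0.0543 0.0562 0.0571]
top0 r [290 205   8   8  41] [293.4146 208.4634] med [0.4767 0.3336 0.0667] zpct [0.063  0.0667 0.0693 0.0698]
top0 r [291 241  18   5  58] [299.7069 243.0862] med [0.4208 0.3186 0.0103] zpct [0.0078 0.0103 0.0118 0.0133]
tallest cells near, height map (cm), 2cm grid x 0.36..0.70 down, y 0.52..0.10
0.70   0   4   4   0   0   0   0   0   0   0   0   0   0   1   1   4   6   7   8   8   1   0   0   0
0.68   7   7   3   0   0   0   0   0   0   0   0   0   0   0   0   0   0   0   6   6   1   0   0   0
0.66   7   7   7   7   7   0   0   0   0   0   0   0   0   0   0   0  42   0   0   0   0   0   0   0
0.64   7   7   7   7   7   7   0   0   0   0   0   0   0   0   1  46  43  43  44   0   0   1   1   1
0.62   7   7   7   7   7   7   0   0   0   0   0   0   1   1   1  50  50  51  52  52  53   1   2   8
0.60   7   7   7   7   7   6   0   0   0   0   0   0   1   1   2   2   1 
[... 1189 characters left out ...]
 0   0   5   0   0   0   0   0   0   0   2   0   4
0.34   0   0   1   1   0   0   0   0   0   0   0   0   5   5   5   5   5   0   0   0   3   3   0   4
0.32   0   0   0  51  51   0   0   0   0   0   0   0   5   5   5   5   7   7   5   3   6   3   0   4
side0 g [251 212  10   6  47] [255.234  214.7021] med [0.5126 0.3575 0.0609] zpct [0.0596 0.0609 0.062  0.0622]
side0 o [256 229  34  15 382] [272.4686 235.555 ] med [0.4675 0.3908 0.0538] zpct [0.0527 0.0538 0.0549 0.0555]
side0 r [279 207   5   6  22] [280.9545 209.5   ] med [0.4768 0.333  0.0656] zpct [0.0641 0.0656 0.0671 0.0673]
side0 r [312 236   5   8  23] [314.3478 239.7391] med [0.42   0.3191 0.01  ] zpct [0.009  0.01   0.0112 0.0116]
```

View pics/top0c.png

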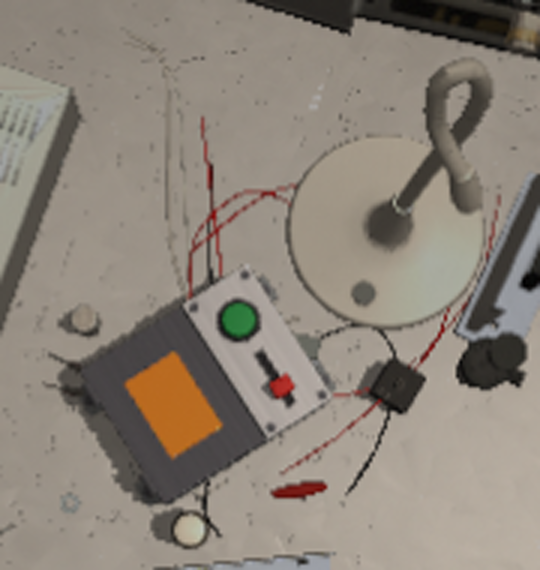

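View pics/side0c.png

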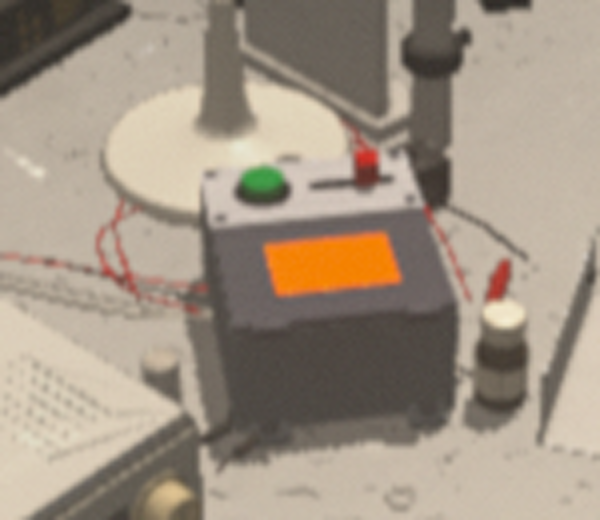

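The crops agree with the depth readings. The button top is at about (0.513,0.357), z 0.062, which makes it a low button. The catch top is at about (0.477,0.333), z 0.066. The lamp post is about 10 cm beyond the button. Next I'll get the enclosure yaw and the shift to a hover pose.

```bash
cat >> h.py <<'E'
def Rt(s):
    from scipy.spatial.transform import Rotation as Q
    return Q.from_euler("xyz",s["tcp_rot"],degrees=True).as_matrix()
def shift(s,X,yaw):  # cm in tool axes, turn rad
    d=Rt(s).T@(np.array(X)-s["position"])*100
    t=np.deg2rad(s["tcp_rot"][2])-yaw; return np.round(d,2), round((t+np.pi)%(2*np.pi)-np.pi,3)
E
python3 - <<'E'
from h import *
from cell import r
np.set_printoptions(precision=4,suppress=True)
s=r.read_state(); ys=[]
for n in("top0","side0"):
    i=load(n); m=mask(i["p"],"o"); k,l,st,ce=cv2.connectedComponentsWithStats(m)
    j=[a for a in range(1,k) if st[a,4]>300 and 235<ce[a][0]<300][0]
    v,u=np.where(l==j); X=onz(i,np.c_[u,v],.054)[:,:2]*1000
    c,(w,h),a=cv2.minAreaRect(X.astype(np.float32)); print(n,"window",c,w,h,a)
    # deck outline: bright low-saturation pixels near z=.054
    C=cloud(i); hsv=cv2.cvtColor(i["p"],cv2.COLOR_BGR2HSV)
    z=(C[...,2]>.047)&(C[...,2]<.072)&(np.hypot(C[...,0]-.485,C[...,1]-.375)<.085)
    P=(C[z][:,:2]*1000).astype(np.float32); print(n,"box",cv2.minAreaRect(P), len(P))
b=np.array([.5135,.3572]);ct=np.array([.4768,.3333]); d=ct-b
print("yaw bc",np.degrees(np.arctan2(-d[0],d[1])),np.linalg.norm(d))
yaw=np.deg2rad(122); xe=np.array([np.cos(yaw),np.sin(yaw)]);ye=np.array([-xe[1],xe[0]])
hov=ct+.030*ye; print("hover",hov,shift(s,[*hov,.14],yaw))
E
```

```text
top0 window (467.24664306640625, 392.7183837890625) 49.38920974731445 33.0726432800293 32.87523651123047
top0 box ((478.9826354980469, 376.05120849609375), (90.19317626953125, 116.02062225341797), 32.946529388427734) 3562
side0 window (467.1119689941406, 391.0748596191406) 49.22473907470703 33.60227966308594 33.142215728759766
side0 box ((477.7715148925781, 374.9591979980469), (90.50341033935547, 118.33403015136719), 32.998531341552734) 2373
yaw bc 123.07322736129579 0.04379611854947877
hover [0.4514 0.3174] (array([-26.56,  -6.59,   7.15]), np.float64(0.556))
```

```bash
python3 -m inch '[[[-4,-1,0],0.08,-1],[[-8,-2,0],0.16,-1],[[-12,-3,1],0.24,-1],[[-16,-4,2],0.32,-1],[[-20,-5,3],0.4,-1],[[-24,-6,4],0.48,-1],[[-26.5,-6.6,5],0.54,-1],[[-26.5,-6.6,6],0.54,-1],[[-26.5,-6.6,6],0.54,-1],[[-26.5,-6.6,6],0.54,-1]]'
python3 - <<'E'
from h import *
from cell import r
np.set_printoptions(precision=4,suppress=True)
s=r.read_state(); print(s["position"],s["tcp_rot"],s["ft_force"],s["opening"])
for n in("wrist","side"):
    i=r.camera_info(n);p,d=r.camera(n); np.savez(f"{n}1.npz",p=p,d=d,**i); cv2.imwrite(f"pics/{n}1.png",p)
w=load("wrist1");f=load("side1")
sp=proj(f,[s["position"],s["position"]-[0,0,.019],s["position"]-[0,0,.032]]);print("side TCP,tip19,tip32",sp)
C=cloud(w)
for c in "gr":
    k,l,st,ce=cv2.connectedComponentsWithStats(mask(w["p"],c))
    for j in range(1,k):
        if st[j,4]>60: P=C[l==j]; print(c,st[j],ce[j],np.nanmedian(P,0),np.nanpercentile(P[:,2],[10,50,90]))
x,y=int(sp[0,0]),int(sp[0,1]); cv2.imwrite("pics/s1c.png",cv2.resize(f["p"][y-70:y+70,x-90:x+90],None,fx=4,fy=4,interpolation=2)); print("crop origin",x-90,y-70)
E
```

```text
time: 1.35
position: [0.4503, 0.3187, 0.1524]
tcp_rot: [180.0, -0.0, 123.1]
ft_force: [0.5, 0.3, 0.2]
opening: -0.0001
gripper_force: 0.0
[0.4503 0.3187 0.1524] [179.9802  -0.0025 123.0502] [0.4578 0.3167 0.1791] -9.659472069040646e-05
side TCP,tip19,tip32 [[299.9597 163.0287]
 [299.6732 173.5013]
 [299.4816 180.5144]]
g [349 200  23  22 367] [360.049  210.5831] [0.5134 0.3564 0.0595] [0.0578 0.0595 0.0603]
r [248 165  14  30 185] [254.427 179.427] [0.4208 0.3195 0.0083] [0.0066 0.0083 0.0096]
r [386 200  27  63 197] [398.9543 228.8426] [0.5857 0.3644 0.0021] [-0.0002  0.0021  0.0042]
r [306 206  12  14 145] [311.4414 212.0966] [0.4764 0.3323 0.0648] [0.0637 0.0648 0.0657]
crop origin 209 93
```

View pics/s1c.png

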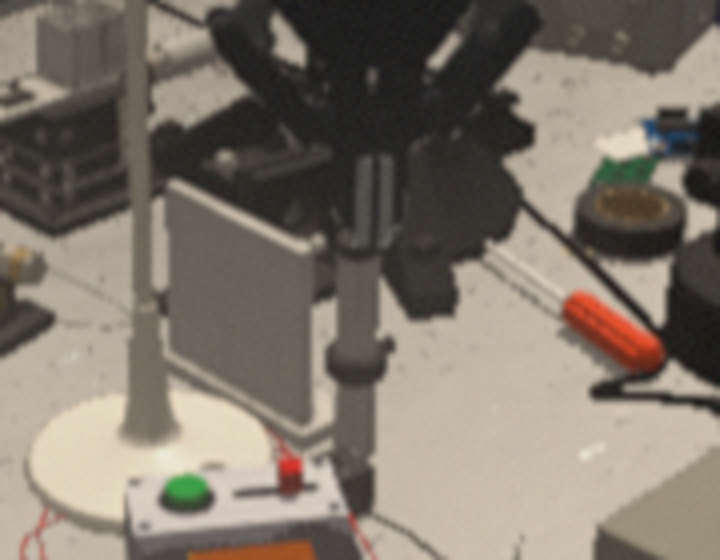

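View pics/wrist1.png

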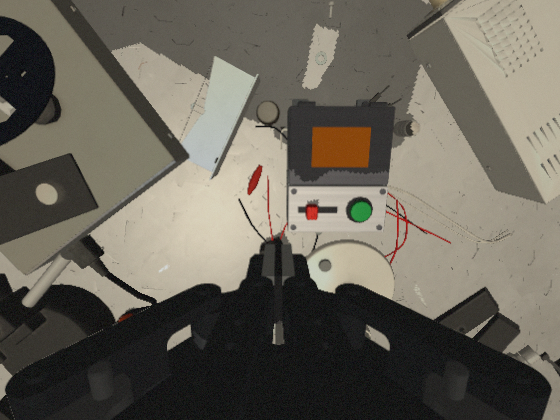

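The side crop shows the fingertips ending at about side row 155, with only the optical post below them. The TCP projects to row 163 and the tip was expected at row 173. That doesn't agree, so I'll check it with depth. The wrist view shows the fingertips at (278,238), the catch at (311,212) and the button at (360,211).

```bash
python3 - <<'E'
from h import *
from cell import r
np.set_printoptions(precision=4,suppress=True,linewidth=150)
s=r.read_state();R=Rt(s)
f=load("side1");w=load("wrist1");C=cloud(f)
print("side col 303 rows"); 
for v in range(130,186,4): print(v,f["d"][v,303],C[v,303], (C[v,303]-s["position"])@R)
Cw=cloud(w); print("wrist")
for v in range(228,300,8): print(v,w["d"][v,278],(Cw[v,278]-s["position"])@R)
T=(C-s["position"])@R
m=(abs(T[...,0])<.03)&(abs(T[...,1])<.05)&(T[...,2]>-.06)&(T[...,2]<.04); print("side pts near tool",m.sum(),T[m].min(0) if m.any() else 0,T[m].max(0) if m.any() else 0)
print(w["t"],-w["R"].T@w["t"], proj(w,[s["position"]+R@[0,0,z] for z in (0,.019,.032)]))
E
```

```text
side col 303 rows
130 0.7892333 [0.4454 0.3228 0.2119] [ 0.0064 -0.002  -0.0593]
134 0.7878939 [0.4437 0.3271 0.2074] [ 0.0109 -0.0011 -0.0549]
138 0.79143137 [0.4434 0.3271 0.2009] [ 0.0111 -0.0013 -0.0483]
142 0.79382944 [0.4429 0.3282 0.1948] [ 0.0123 -0.0012 -0.0422]
146 0.79935354 [0.4432 0.3266 0.1872] [ 0.0107 -0.0017 -0.0347]
150 0.8011339 [0.4424 0.3283 0.1814] [ 0.0126 -0.0015 -0.0288]
154 0.8079905 [0.4432 0.3257 0.1731] [ 0.01   -0.0023 -0.0206]
158 0.94461274 [0.4831 0.214  0.1043] [-0.1054 -0.0297  0.0482]
162 0.9520905 [0.4838 0.2115 0.0947] [-0.1079 -0.0305  0.0578]
166 0.95481235 [0.483  0.213  0.0874] [-0.1062 -0.0304  0.0652]
170 0.9569528 [0.4821 0.215  0.0802] [-0.104  -0.0301  0.0723]
174 0.9621751 [0.482  0.2145 0.0716] [-0.1044 -0.0305  0.0809]
178 0.9875126 [0.4878 0.1975 0.0528] [-0.1219 -0.0348  0.0997]
182 0.9701298 [0.4811 0.2156 0.0553] [-0.103  -0.0306  0.0972]
wrist
228 0.33258507 [-0.0401 -0.      0.1555]
236 0.33060792 [-0.0482 -0.      0.1513]
244 0.14811367 [ 0.0115 -0.0002 -0.0216]
252 0.13778567 [ 0.0118 -0.0002 -0.0323]
260 0.12971148 [ 0.0116 -0.0002 -0.0407]
268 0.12156786 [ 0.0119 -0.0002 -0.049 ]
276 0.11575105 [ 0.0115 -0.0002 -0.0552]
284 0.117229804 [ 0.0077 -0.0002 -0.0547]
292 0.118532665 [ 0.0039 -0.0002 -0.0543]
side pts near tool 409 [-0.0039 -0.0176 -0.06  ] [ 0.0141  0.0138 -0.0189]
[-0.5512  0.0032  0.3243] [0.4136 0.3745 0.3125] [[278.2872 248.5677]
 [278.233  237.1121]
 [278.2015 230.4647]]
```

Both cameras put the shut fingertips about 18 mm behind the reported TCP, at z ≈ 0.171, not 19 mm ahead of it. I'll descend partway outside the box edge and check again.

```bash
python3 -m inch '[[[0,0,1.5],0,-1],[[0,0,3],0,-1],[[0,0,4.5],0,-1],[[0,0,6],0,-1],[[0,0,7],0,-1],[[0,0,7],0,-1],[[0,0,7],0,-1]]'
cat > look.py <<'E'
from h import *
from cell import r
import sys
np.set_printoptions(precision=4,suppress=True,linewidth=150)
tag=sys.argv[1]; s=r.read_state();R=Rt(s); print(s["time"],s["position"],s["ft_force"])
yaw=np.deg2rad(123);E=np.array([[np.cos(yaw),-np.sin(yaw)],[np.sin(yaw),np.cos(yaw)]]);O=np.array([.4783,.3755])
ef=lambda P:(np.asarray(P)[...,:2]-O)@E*1000
print("TCP in encl mm",ef(s["position"]))
for n in("side","wrist"):
    i=r.camera_info(n);p,d=r.camera(n); i=dict(i,p=p,d=d); np.savez(f"{n}{tag}.npz",**i); C=cloud(i); T=(C-s["position"])@R
    m=(abs(T[...,0])<.016)&(abs(T[...,1])<.02)&(T[...,2]>-.045)&(T[...,2]<.0)
    dark=p.max(2)<110
    if (m).sum(): 
        P=T[m]; print(n,"tool pts",m.sum(),"min",np.percentile(P,2,0),"max",np.percentile(P,98,0))
    for c in "gr":
        k,l,st,ce=cv2.connectedComponentsWithStats(mask(p,c))
        for j in range(1,k):
            P=C[l==j]; q=np.nanmedian(P,0)
            if st[j,4]>12 and abs(ef(q)).max()<70 and q[2]>.05: print(n,c,st[j,4],q,"encl",ef(q),np.nanpercentile(P[:,2],90))
E
python3 look.py 2
```

```text
time: 2.33
position: [0.4513, 0.3181, 0.0824]
tcp_rot: [179.9, 0.0, 122.9]
ft_force: [0.5, -0.4, 0.5]
opening: 0.0002
gripper_force: 0.0
2.325 [0.4513 0.3181 0.0824] [ 0.4971 -0.3762  0.4651]
TCP in encl mm [-33.4615  53.9486]
side tool pts 206 min [-0.002  -0.0133 -0.0444] max [ 0.0125  0.0131 -0.0213]
side g 48 [0.5132 0.3572 0.0608] encl [-34.3409 -19.3656] 0.06202471043094294
side r 23 [0.4767 0.3328 0.0658] encl [-34.8894  24.6083] 0.06659306661064109
wrist tool pts 1146 min [ 0.0069 -0.0132 -0.0446] max [ 0.0118  0.0127 -0.0226]
wrist g 665 [0.5128 0.3564 0.0596] encl [-34.8422 -18.5056] 0.06044589514759891
wrist r 274 [0.4764 0.3322 0.0648] encl [-35.2929  25.1291] 0.06582711843769995
```

```bash
python3 -m inch '[[[0,0.3,1],0,-1],[[0,0.3,2],0,-1],[[0,0.3,3],0,-1],[[0,0.3,3.8],0,-1],[[0,0.3,4.2],0,-1],[[0,0.3,4.2],0,-1],[[0,0.3,4.2],0,-1]]'; python3 look.py 3
```

```text
time: 3.3
position: [0.4537, 0.3196, 0.0403]
tcp_rot: [180.0, 0.0, 122.9]
ft_force: [0.3, 0.2, -0.3]
opening: -0.0
gripper_force: 0.0
3.3 [0.4537 0.3196 0.0403] [ 0.2932  0.1633 -0.3118]
TCP in encl mm [-33.4316  51.0828]
side tool pts 278 min [-0.0138 -0.0126 -0.0441] max [ 0.0148  0.0191 -0.0119]
side g 38 [0.5142 0.3562 0.0606] encl [-35.7897 -19.5983] 0.06161840157477336
side r 18 [0.4769 0.3321 0.0653] encl [-35.6105  24.8191] 0.06737699139548446
wrist tool pts 1957 min [-0.0082 -0.0129 -0.0444] max [ 0.0153  0.0195 -0.0107]
wrist g 1072 [0.5122 0.3564 0.0595] encl [-34.5313 -18.02  ] 0.060370925927474034
wrist r 542 [0.4756 0.3333 0.0645] encl [-33.9016  25.2508] 0.06574600203143358
```

```bash
python3 -m inch '[[[0,0.3,0],0,-1],[[0,0.5,0],0,-1],[[0,0.6,0],0,-1],[[0,0.7,0],0,-1],[[0,0.8,0],0,-1],[[0,0.9,0],0,-1],[[0,1.0,0],0,-1],[[0,1.1,0],0,-1],[[0,1.2,0],0,-1],[[0,1.2,0],0,-1],[[0,1.2,0],0,-1]]'; python3 look.py 4
```

```text
time: 4.78
position: [0.4634, 0.326, 0.04]
tcp_rot: [-180.0, -0.0, 122.9]
ft_force: [-2.0, -1.9, 0.7]
opening: 0.0002
gripper_force: 1.2
4.775 [0.4634 0.326  0.04  ] [-1.978  -1.9066  0.6905]
TCP in encl mm [-33.4081  39.429 ]
side tool pts 331 min [-0.0058 -0.0138 -0.044 ] max [ 0.014   0.0191 -0.012 ]
side g 35 [0.5145 0.3551 0.0609] encl [-36.7988 -19.2525] 0.06212386748302236
side r 21 [0.4779 0.3335 0.066 ] encl [-35.0164  23.2112] 0.06729492778380092
wrist tool pts 2340 min [-0.0037 -0.0127 -0.0442] max [ 0.0154  0.0195 -0.0112]
wrist g 1061 [0.5125 0.3566 0.0595] encl [-34.5113 -18.3512] 0.06040541461829098
wrist r 298 [0.4783 0.3363 0.0645] encl [-32.828   21.3732] 0.06578665690251409
```

```bash
python3 -m inch '[[[0,0.1,0],0,-1],[[0,0.2,0],0,-1],[[0,0.3,0],0,-1],[[0,0.4,0],0,-1],[[0,0.5,0],0,-1],[[0,0.6,0],0,-1],[[0,0.7,0],0,-1],[[0,0.8,0],0,-1],[[0,0.9,0],0,-1],[[0,0.9,0],0,-1]]'; python3 look.py 5
```

```text
time: 6.12
position: [0.4712, 0.3311, 0.04]
tcp_rot: [180.0, -0.0, 122.9]
ft_force: [-2.4, -0.7, -0.7]
opening: 0.0005
gripper_force: 0.8
6.125 [0.4712 0.3311 0.04  ] [-2.4415 -0.6841 -0.7168]
TCP in encl mm [-33.4266  30.1192]
side tool pts 373 min [-0.0072 -0.014  -0.0438] max [ 0.0152  0.0193 -0.0118]
side g 36 [0.514  0.3551 0.0608] encl [-36.552  -18.7872] 0.0616021667540807
side r 14 [0.4854 0.3408 0.0658] encl [-33.0206  12.9262] 0.06742221351155925
wrist tool pts 2736 min [-0.0032 -0.0143 -0.0442] max [ 0.0155  0.0195 -0.011 ]
wrist g 1051 [0.5127 0.3566 0.0595] encl [-34.5761 -18.5857] 0.060391414682780385
wrist r 292 [0.4861 0.3413 0.0646] encl [-32.9303  12.124 ] 0.06574088088012964
```

```bash
python3 -m inch '[[[0,0.03,0],0,-1],[[0,0.06,0],0,-1],[[0,0.09,0],0,-1],[[0,0.12,0],0,-1],[[0,0.12,0],0,-1]]'; python3 -m inch '[[[0,0.03,0],0,-1],[[0,0.05,0],0,-1],[[0,0.05,0],0,-1]]'
```

```text
time: 6.85
position: [0.4722, 0.3317, 0.04]
tcp_rot: [180.0, 0.0, 122.9]
ft_force: [-0.7, -1.4, -0.2]
opening: -0.0001
gripper_force: 1.0
time: 7.22
position: [0.4726, 0.3319, 0.04]
tcp_rot: [180.0, 0.0, 122.9]
ft_force: [-2.1, -1.6, -0.0]
opening: 0.0001
gripper_force: 1.1
```

```bash
python3 -m inch '[[[0,0.02,0],0,-1],[[0,0.04,0],0,-1],[[0,0.04,0],0,-1]]'; python3 -m inch '[[[0,0.02,0],0,-1],[[0,0.03,0],0,-1],[[0,0.03,0],0,-1]]'
```

```text
time: 7.6
position: [0.4729, 0.3321, 0.04]
tcp_rot: [-180.0, -0.0, 122.9]
ft_force: [-0.9, -2.0, -0.6]
opening: 0.0001
gripper_force: 1.1
time: 7.98
position: [0.4731, 0.3323, 0.04]
tcp_rot: [180.0, 0.0, 122.9]
ft_force: [-1.8, -1.4, -0.2]
opening: -0.0001
gripper_force: 1.1
```

```bash
python3 -m inch '[[[0,-0.5,0],0,-1],[[0,-1,0],0,-1],[[0,-1,-1.5],0,-1],[[0,-1,-3],0,-1],[[0,-1,-4],0,-1],[[0,0,-4],0,-1],[[0,2,-4],0,-1],[[-0.1,3.5,-4],0,-1],[[-0.1,4.9,-4],0,-1],[[-0.1,4.9,-4],0,-1],[[-0.1,4.9,-2.5],0,-1],[[-0.1,4.9,-1.3],0,-1],[[-0.1,4.9,-1.3],0,-1],[[-0.1,4.9,-1.3],0,-1]]'; python3 look.py 6
python3 - <<'E'
from h import *
a=load("side6")["p"][170:270,200:340];b=load("wrist6")["p"][130:270,190:400]
cv2.imwrite("pics/p6.png",np.hstack([cv2.resize(a,(400,400*100//140*1)),cv2.resize(b,(400,285))[:285]]) if 400*100//140==285 else cv2.resize(a,None,fx=4,fy=4))
E
```

```text
time: 9.72
position: [0.5149, 0.3581, 0.0532]
tcp_rot: [180.0, 0.0, 122.9]
ft_force: [0.0, 0.3, 0.2]
opening: -0.0001
gripper_force: 0.0
9.725 [0.5149 0.3581 0.0532] [0.0356 0.3038 0.1894]
TCP in encl mm [-34.5111 -21.1732]
side tool pts 366 min [-0.0119 -0.0164 -0.0438] max [ 0.0144  0.0181 -0.0002]
side g 40 [0.5133 0.3559 0.0604] encl [-35.5071 -18.7313] 0.06140633252032487
side r 20 [0.4871 0.3415 0.066 ] encl [-33.326   11.1877] 0.06671454449940284
wrist tool pts 1569 min [-0.0006 -0.0135 -0.0446] max [ 0.0124  0.0142 -0.0001]
wrist g 206 [0.5083 0.3624 0.0591] encl [-27.3313 -18.067 ] 0.06065971024021736
wrist r 461 [0.4881 0.3412 0.0645] encl [-34.1202  10.5083] 0.06569889376012357
```

View pics/p6.png

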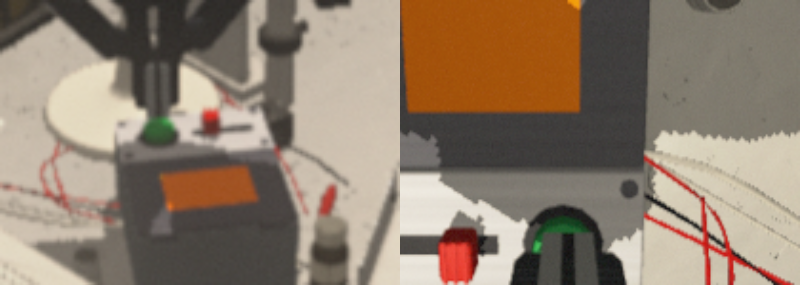

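The picture shows the closed fingertips centred above the green button, with a gap of about 1 cm. The catch is slid across and stands clear of the fingers. I'll press in small steps.

```bash
python3 -m inch '[[[0,0,0.3],0,-1],[[0,0,0.6],0,-1],[[0,0,0.7],0,-1],[[0,0,0.8],0,-1],[[0,0,0.8],0,-1]]'; python3 -m inch '[[[0,0,0.05],0,-1],[[0,0,0.1],0,-1],[[0,0,0.1],0,-1]]';python3 -m inch '[[[0,0,0.05],0,-1],[[0,0,0.1],0,-1],[[0,0,0.1],0,-1]]'
```

```text
time: 10.45
position: [0.5148, 0.3581, 0.045]
tcp_rot: [-180.0, -0.0, 122.9]
ft_force: [0.3, 0.2, 0.1]
opening: -0.0002
gripper_force: 0.0
time: 10.82
position: [0.5148, 0.3581, 0.044]
tcp_rot: [-180.0, -0.0, 122.9]
ft_force: [-0.9, -0.4, -0.0]
opening: -0.0
gripper_force: 0.0
time: 11.2
position: [0.5148, 0.3581, 0.043]
tcp_rot: [-180.0, -0.0, 122.9]
ft_force: [0.8, -0.1, -0.9]
opening: 0.0001
gripper_force: 0.0
```

```bash
python3 -m inch '[[[0,0,0.05],0,-1],[[0,0,0.1],0,-1],[[0,0,0.1],0,-1]]'; python3 -m inch '[[[0,0,0.05],0,-1],[[0,0,0.1],0,-1],[[0,0,0.1],0,-1]]'
```

```text
time: 11.58
position: [0.5148, 0.3581, 0.0421]
tcp_rot: [180.0, 0.0, 122.9]
ft_force: [-0.3, 0.2, 0.7]
opening: 0.0
gripper_force: 0.5
time: 11.95
position: [0.5148, 0.3581, 0.0411]
tcp_rot: [180.0, 0.0, 122.9]
ft_force: [-0.6, -0.1, 2.0]
opening: -0.0
gripper_force: 1.2
```

```bash
python3 -m inch '[[[0,0,0.05],0,-1],[[0,0,0.1],0,-1],[[0,0,0.1],0,-1]]'
```

```text
time: 12.32
position: [0.5148, 0.3581, 0.0401]
tcp_rot: [180.0, 0.0, 122.9]
ft_force: [-0.6, -0.7, 3.6]
opening: -0.0
gripper_force: 1.6
```

```bash
python3 -m inch '[[[0,0,0.05],0,-1],[[0,0,0.1],0,-1],[[0,0,0.1],0,-1]]'; python3 -m inch '[[[0,0,0.03],0,-1],[[0,0,0.06],0,-1],[[0,0,0.06],0,-1]]'; python3 - <<'E'
from h import *
from cell import r
i=r.camera_info("side");p,d=r.camera("side");i=dict(i,p=p,d=d);C=cloud(i)
m=mask(p,"o");k,l,s,ce=cv2.connectedComponentsWithStats(m)
for j in range(1,k):
    if s[j,4]>30: print(ce[j],s[j,4],np.nanmedian(C[l==j],0))
E
```

```text
time: 12.7
position: [0.5149, 0.3581, 0.0391]
tcp_rot: [180.0, 0.0, 122.9]
ft_force: [-0.3, -0.1, 3.4]
opening: 0.0001
gripper_force: 2.1
time: 13.08
position: [0.5148, 0.3581, 0.0385]
tcp_rot: [180.0, 0.0, 122.9]
ft_force: [-0.4, -0.3, 4.0]
opening: 0.0003
gripper_force: 2.1
[272.80148423 229.80148423] 539 [0.46507701 0.39443632 0.06804332]
```

The window centre has risen to z 0.068, so the latch has let go. I'll hold still while the hatch swings, then retreat straight up.

```bash
python3 -m inch '[[[0,0,0],0,-1],[[0,0,0],0,-1],[[0,0,0],0,-1],[[0,0,0],0,-1],[[0,0,0],0,-1],[[0,0,0],0,-1],[[0,0,0],0,-1],[[0,0,0],0,-1],[[0,0,0],0,-1],[[0,0,0],0,-1],[[0,0,0],0,-1],[[0,0,0],0,-1],[[0,0,0],0,-1],[[0,0,0],0,-1],[[0,0,0],0,-1],[[0,0,0],0,-1]]'; python3 -m inch '[[[0,0,-0.5],0,-1],[[0,0,-1.5],0,-1],[[0,0,-3],0,-1],[[0,0,-5],0,-1],[[0,0,-7],0,-1],[[0,0,-9],0,-1],[[0,0,-10],0,-1],[[0,0,-10],0,-1],[[0,0,-10],0,-1]]'; python3 look.py 7; python3 -c "
from h import *
a=load('side7')['p'][130:290,180:360];cv2.imwrite('pics/p7.png',cv2.resize(a,None,fx=4,fy=3.7))"
```

```text
time: 15.12
position: [0.5148, 0.3581, 0.0384]
tcp_rot: [-180.0, -0.0, 122.9]
ft_force: [-0.2, 0.1, 4.5]
opening: 0.0002
gripper_force: 2.2
time: 16.25
position: [0.5144, 0.3579, 0.1377]
tcp_rot: [-179.9, -0.0, 122.9]
ft_force: [0.2, 0.2, 0.5]
opening: 0.0004
gripper_force: 0.0
16.25 [0.5144 0.3579 0.1377] [0.1659 0.1861 0.5037]
TCP in encl mm [-34.4275 -20.7351]
side tool pts 238 min [-0.0003 -0.0137 -0.0446] max [ 0.0129  0.013  -0.0211]
wrist tool pts 1148 min [ 0.0069 -0.0133 -0.0446] max [ 0.0118  0.0127 -0.0224]
wrist g 401 [0.5141 0.3567 0.0596] encl [-35.2344 -19.7491] 0.06041357922782068
wrist r 158 [0.4884 0.3398 0.0648] encl [-35.4809  10.9752] 0.06577238356911133
```

View pics/p7.png

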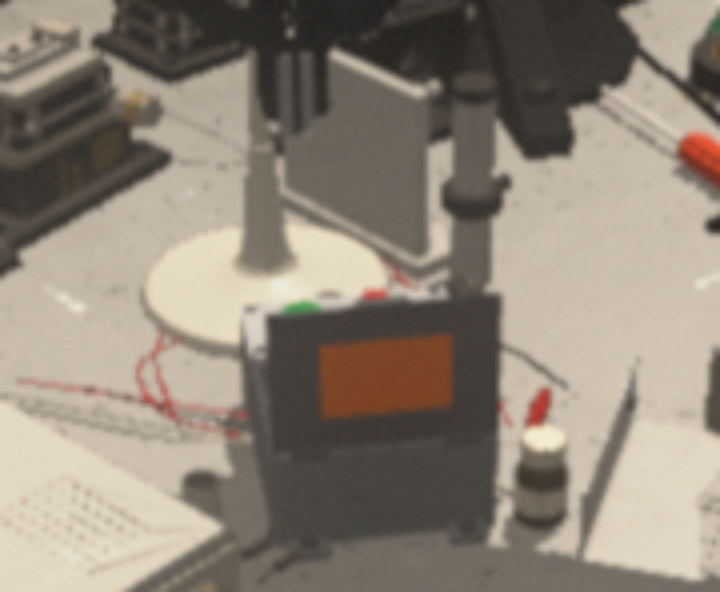

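The picture shows the hatch standing upright, the gripper clear above it, and the bottle and spacers in place. The catch is still across at y ≈ 11 mm, about 15 mm of travel.

```bash
python3 -c "
from cell import r
print(r.sign_off())"
```

```text
the job is handed in; nothing more can be done
None
```

The job is handed in: the catch is slid across about 15 mm, a gentle press on the button (about 4.5 N) released the latch, and the hatch swung open by itself and stands upright with the robot clear of it; sign-off returned no verdict.

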